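# Count to the third gap and push the canister in

### The job

Count the gaps of the blue rack with a closed fingertip along its rail: starting at the end with the yellow block, touch the red patch of the rail over the first, then the second, then the third gap, and do not touch the patches over the other three. Then push the white canister along the bench into that third gap until it stands upright fully home against the back stop, without lifting it, and leave the socket, brush and scraper where they are.

Things in the scene. Friction and masses are not known exactly. Their poses are not given: they have to be found in the camera images.
- rack: Fixed rack of translucent blue plastic. Seven dividers, 4 mm thick, 46 mm high, make six gaps 54 mm wide, open in front and on top, floored by the bare bench. Origin: on the bench, mid-row, on the line of the dividers' front edges; x points into the gaps, away from the robot, y along the row to the left, up to 0.2 rad askew. Gap centres at y = +145, +87, +29, -29, -87, -145 mm.
- rack_rail (a point): Middle of the rack's level rail, on its top face, 54 mm above the bench, at x = 58 mm in the rack's frame. The rail is 24 mm wide along x (46 to 70 mm) and runs over the back of all six gaps. Under its near edge is the gaps' back stop, 30 mm high, its face at x = 46 mm.
- end_yellow: Fixed yellow end block, 70 x 22 x 54 mm (x, y, z of the rack), at one end of the rack, left or right (y = +189 or -189 mm in the rack's frame); gaps are counted from this end. A grey block of the same size stands at the other end. Origin: centre of its underside.
- canister: Loose closed round white plastic canister with a flat top, upright, 44 mm in diameter, 38 mm high, about 80 g, standing on the bench in front of the rack. Origin: centre of its underside. Pushed fully home in a gap its centre is at x = 24 mm in the rack's frame and its near side is about level with the front edges of the dividers.
- socket: Bystander: silver aluminium wheel nut socket, upright, 32 mm in diameter, 42 mm high, standing in the rightmost gap of the rack, lower than the rail. Origin: centre of its underside.
- brush: Bystander: green bristle brush lying bristles down on the bench to the left, 36 x 110 x 34 mm, long along its y. Origin: centre of its underside.
- scraper: Bystander: black hard silicone scraper lying on the bench to the right, about 50 x 90 x 12 mm, long along its y. Origin: on its underside, in the middle of the thick back edge.
- rail_a: Red painted stretch of the rail, 24 x 36 mm (x, y), flush with the rest of the rail's top, fixed, centred over the leftmost gap. Origin: centre of its top face, 54 mm above the bench; axes as the rack's.
- rail_b: Red painted stretch of the rail, 24 x 36 mm (x, y), flush with the rest of the rail's top, fixed, centred over the second gap from the left. Origin: centre of its top face, 54 mm above the bench; axes as the rack's.
- rail_c: Red painted stretch of the rail, 24 x 36 mm (x, y), flush with the rest of the rail's top, fixed, centred over the third gap from the left. Origin: centre of its top face, 54 mm above the bench; axes as the rack's.
- rail_d: Red painted stretch of the rail, 24 x 36 mm (x, y), flush with the rest of the rail's top, fixed, centred over the fourth gap from the left. Origin: centre of its top face, 54 mm above the bench; axes as the rack's.
- rail_e: Red painted stretch of the rail, 24 x 36 mm (x, y), flush with the rest of the rail's top, fixed, centred over the fifth gap from the left. Origin: centre of its top face, 54 mm above the bench; axes as the rack's.
- rail_f: Red painted stretch of the rail, 24 x 36 mm (x, y), flush with the rest of the rail's top, fixed, centred over the rightmost gap. Origin: centre of its top face, 54 mm above the bench; axes as the rack's.
Not all that is in view belongs to the job. Leave any orange look-alike of the canister alone.

How it is judged:
On the way, in this order (a step that is already met when the one before it is completed fails the run):
1. a fingertip touches the rail over the first gap from the yellow end (((y of end_yellow in the frame of rack above 0 m and contact force between the fingers and rail_a above 0.3 N) or (y of end_yellow in the frame of rack below 0 m and contact force between the fingers and rail_f above 0.3 N))), for 0.05 s.
2. a fingertip touches the rail over the second gap from the yellow end (((y of end_yellow in the frame of rack above 0 m and contact force between the fingers and rail_b above 0.3 N) or (y of end_yellow in the frame of rack below 0 m and contact force between the fingers and rail_e above 0.3 N))), for 0.05 s.
3. a fingertip touches the rail over the third gap from the yellow end (((y of end_yellow in the frame of rack above 0 m and contact force between the fingers and rail_c above 0.3 N) or (y of end_yellow in the frame of rack below 0 m and contact force between the fingers and rail_d above 0.3 N))), for 0.05 s.
4. the canister is fully home in the third gap (x of canister in the frame of rack between 0.017 and 0.03 m and ((y of end_yellow in the frame of rack above 0 m and y of canister in the frame of rack between 0.021 and 0.037 m) or (y of end_yellow in the frame of rack below 0 m and y of canister in the frame of rack between -0.037 and -0.021 m))), for 0.2 s.
At the end, for the whole second after the job is handed in: The canister stands upright (within 0.1 rad) on the bench, at rest, in the third gap from the yellow end (centre within 8 mm of the gap's middle), no more than 7 mm short of the back stop; socket, brush and scraper are within 15 mm of where they began (all of step 4 and height (world z) of canister below 0.005 m and angle between canister's own z axis and vertical below 0.1 rad and linear speed of canister below 0.01 m/s and distance of each of socket, brush, scraper from where it was at the start of the episode below 0.015 m); the robot touches nothing.
It fails at once if the rail is touched over a gap beyond the third from the yellow end ((y of end_yellow in the frame of rack above 0 m and (contact force between the fingers and rail_d above 0.3 N or contact force between the fingers and rail_e above 0.3 N or contact force between the fingers and rail_f above 0.3 N)) or (y of end_yellow in the frame of rack below 0 m and (contact force between the fingers and rail_a above 0.3 N or contact force between the fingers and rail_b above 0.3 N or contact force between the fingers and rail_c above 0.3 N))).
It fails at once if the canister is lifted off the bench or knocked over (height (world z) of canister above 0.012 m or angle between canister's own z axis and vertical above 0.4 rad).
It fails at once if the socket, brush or scraper is shifted or lifted (distance of any of socket, brush, scraper from where it was at the start of the episode above 0.015 m).
It also fails if it takes over 61 s, if anything falls off the work surface, if the arm or the gripper's body presses on something with over 40 N, if the wrist force passes 120 N, or if a joint passes its speed limit or range.

### The arm

A 6-joint arm with a two-finger parallel gripper is mounted at the origin on the work surface. World frame = base frame: x ahead of the robot, y to its left, z up, the work surface at z = 0. Lengths are in m, angles in rad, forces in N, time in s.
With the tool pointing down it reaches from about 0.3 to 0.775 m from the base axis. Payload 14.6 kg.
Tool frame: the origin (TCP) lies midway between the tips of the shut fingers; the grasp point (between the pads) lies grip_point_offset behind it (grip_point_offset is the distance from the TCP to the grasp point, in m); z points along the fingers, y is the direction in which the jaws open and shut (so a half turn about z gives the same grasp; the last joint's range is limited). The gripper opens to 85 mm and grips with 20 to 120 N. Pads are 22 mm wide; open, the fingers measure 114 mm over their backs; the gripper's body (76 mm by 85 mm) begins 54 mm behind the grasp point. The pads swing forward as they close: fully open they stand 13 mm farther back than shut.
Start: joints at [-1.362, 0.3, 1.521, -0, 1.321, -0.067], TCP at [0.15, -0.529, 0.231] pointing down, gripper open.
Joint ranges: [-3.03, 3.03], [-0.79, 2.21], [0.23, 2.52], [-1.04, 4.18], [0, 3.07], [-2.55, 2.55]. Speed limits (rad/s): [2.22, 2.22, 2.57, 3.14, 3.14, 3.14].

### API

Orientations are given as a rotation vector (axis times angle).
In Python, from bench import read_state, grab_frame, sign_off, masks_of, place_of, grip_point_offset gives the robot as it stands.
- The arm moves only by the tool carry_out, never from a script. Its argument "series" is a list that holds one entry, the list of rows, each a list of 6 numbers: the shift along the tool's x, y, z in cm, then the turn, a rotation vector about the tool's x, y, z in degrees. A call has 1 to 8 rows; each row shifts and turns the commanded pose from where the row before left it, along the tool's axes as they then stand; what a row does not reach is not made up. A row lasts 1/10 s, in which the tool goes at most 50 mm and 8.59 degrees, less where a joint would pass 70% of its speed; a pose out of reach is approached as far as the arm can. A call is refused whole if a number of a shift passes 5 or a number of a turn 8.59, either way. A call with a gripper value outside its range is refused whole. "grip" is the gripper command: -1 is shut, 1 is fully open, values between are in proportion, set as the call begins (left out, the last holds). The fingers move at their own pace and stop on an object; "newtons" is the grip in N (left out, the last holds). Time passes only in rows, so rows that do not move let the fingers close. It gives the time, the measured TCP pose, the force and the opening at its end, in the units of the state.
- read_state(): the state, without advancing time (a new reading comes with each control period).
- grab_frame(name): name is "scene" or "side" or "wrist"; returns a dict with "color" (420x560x3 uint8, red, green, blue), "range_z" (420x560 float32, m along the optical axis (not along the pixel's ray), 0 where there is no reading), "intrinsics" (3x3 intrinsics, pixels), "camera_from_world" (4x4, takes a point from world to camera coordinates). Camera axes: x right, y up, looking along -z (the intrinsics and any distortion apply to the point x, -y, -z); pixel columns grow to the right and rows downward; lengths in m; the calibration is good to about 2 mm. A picture is of the moment at which its call begins.
- sign_off(): hands the job in, once; it reports no verdict.
Trained networks look in the newest picture that a camera, given by its name, has taken for a name from the list of things; names that differ only in an ending like _2 or _b are one class to them, and where a whole thing is asked for, a point or a joint stands for the part that bears it (a point fixed in the world has none). Each returns a list of dicts, best first, with "p" (0 to 1); they miss things now and then, are a little off and sometimes report something else, mostly with a low value. They report only what shows in the picture. A call takes as long as a camera call. They do not tell look-alikes from the thing itself.
- masks_of(camera, label): "region" (420x560 bool, what is visible of it) and "xy" ([column, row] in pixels, amid what is visible of it).
- place_of(camera, label): "xy" ([column, row] in pixels: a listed point, or the origin of a listed thing).
The state is a dict: "t": time; "joint_pos": joint angles; "dq": joint speeds; "joint_efforts": joint torques, N m; "position": TCP position; "tool_rot": TCP orientation; "force": force on the tool from outside, world axes, zero at the start; "torque": the same for the moment, N m; "gripper_width": finger opening in m.
Only numpy, scipy, OpenCV 4.12 (cv2) and the standard library are available. Lean on these libraries where they do the work, as an engineer would, in place of code of your own. Each camera call takes 0.05 s, during which the arm holds its last target.

## Working session

There is one attempt and no reset: what is moved stays moved. The work goes in short steps, Python scripts to look and compute and a tool call to move; the robot and the scene stay as the last step left them, time stands still between calls to the robot, and variables do not carry over. Pictures are saved under pics/ and viewed, and the job is handed in when it is done.

Besides the shell and the picture viewer there is one more tool, called after "Emit:" as a command line: name --argument value ..., lists and objects as JSON in quotes. carry_out: Moves the arm, as the interface text tells. Its arguments: {"type":"object","properties":{"series":{"type":"array"},"grip":{"type":"number"},"newtons":{"type":"number"}},"required":["series"]}

```bash
ls; mkdir -p pics
python3 - <<'E'
from bench import *
import cv2
print(read_state(), grip_point_offset)
for n in ["scene","side"]:
    f=grab_frame(n); cv2.imwrite(f"pics/{n}0.png",f["color"][:,:,::-1]); print(n,f["intrinsics"],f["camera_from_world"])
E
```

```text
pics
{'t': 0.0, 'joint_pos': array([-1.36158968e+00,  3.00438456e-01,  1.52158310e+00,  3.21259552e-05,
        1.32070902e+00, -6.66262186e-02]), 'dq': array([-2.47993560e-05, -6.77843213e-04,  5.39390475e-04,  1.56783482e-03,
       -1.22277056e-04,  1.99115949e-03]), 'joint_efforts': array([ 1.27626765e-03, -5.43504560e+01, -3.61795342e+01, -6.98153130e-06,
        3.97315482e-03, -8.78574866e-07]), 'position': array([ 0.14973314, -0.52898048,  0.23073837]), 'tool_rot': array([-3.11063722e+00, -4.31736263e-01,  7.85291750e-05]), 'force': array([ 0.23749809, -1.05293174, -0.11986031]), 'torque': array([0.0091598 , 0.0434311 , 0.01057028]), 'gripper_width': 0.08564357769814541} 0.0187
scene [[394.30101783   0.         277.4086063 ]
 [  0.         394.30101783 207.29612993]
 [  0.           0.           1.        ]] [[ 6.35346279e-01  7.72227363e-01 -7.20248415e-05 -3.57959369e-01]
 [-5.12338453e-01  4.21593733e-01  7.48176472e-01  2.30094790e-01]
 [ 5.77792709e-01 -4.75314236e-01  6.63499783e-01 -1.24313023e+00]
 [ 0.00000000e+00  0.00000000e+00  0.00000000e+00  1.00000000e+00]]
side [[407.31628537   0.         276.46634802]
 [  0.         407.31628537 202.5988358 ]
 [  0.           0.           1.        ]] [[ 0.95183521 -0.30596781  0.01983521 -0.50748545]
 [ 0.13754806  0.48392448  0.86423239 -0.15082318]
 [-0.27402604 -0.81987852  0.50270164 -0.8194815 ]
 [ 0.          0.          0.          1.        ]]
```

View pics/scene0.png

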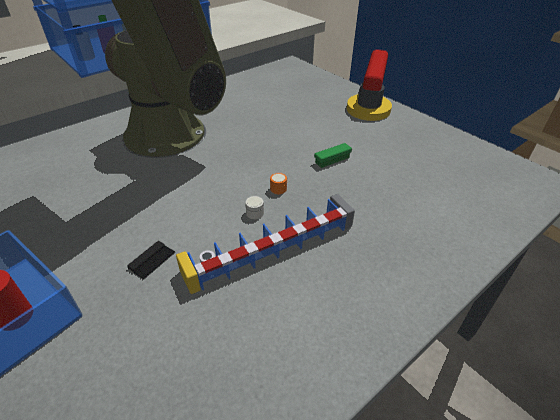

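View pics/side0.png

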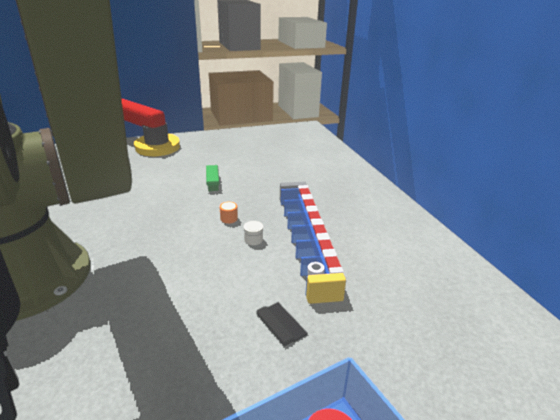

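The scene view shows the yellow block at the robot's right (190,270), with the socket beside it at (207,257). The grey block is at (342,210), the white canister at (255,207) and the orange look-alike at (278,184). That makes the touch order f, e, d, and the target gap is y=-29. Next I measure.

```bash
cat > h.py <<'E'
from bench import *
import numpy as np, cv2
def pts(f,mask=None):
    K=f["intrinsics"];T=f["camera_from_world"];d=f["range_z"]
    v,u=np.nonzero((d>0)&(mask if mask is not None else True)); z=d[v,u]
    pc=np.stack([(u-K[0,2])/K[0,0]*z,-(v-K[1,2])/K[1,1]*z,-z],1)
    return (pc-T[:3,3])@T[:3,:3],u,v
def proj(f,p):
    K=f["intrinsics"];T=f["camera_from_world"];c=np.atleast_2d(p)@T[:3,:3].T+T[:3,3]
    return np.stack([K[0,0]*c[:,0]/-c[:,2]+K[0,2],K[1,1]*-c[:,1]/-c[:,2]+K[1,2]],1)
E
python3 - <<'E'
from h import *
for n in ["scene","side"]:
    f=grab_frame(n); P,u,v=pts(f); c=f["color"][v,u].astype(int); hsv=cv2.cvtColor(f["color"],cv2.COLOR_RGB2HSV)[v,u].astype(int)
    roi=(P[:,0]>.2)&(P[:,0]<.9)&(abs(P[:,1])<.5)&(P[:,2]<.1)
    b=roi&(P[:,2]<.02)&(hsv[:,1]<40); print(n,"bench z",np.median(P[b,2]))
    red=roi&(hsv[:,1]>150)&((hsv[:,0]<6)|(hsv[:,0]>174))&(P[:,2]>.03)
    m=np.zeros(f["color"].shape[:2],np.uint8); m[v[red],u[red]]=1
    k,l,s,ce=cv2.connectedComponentsWithStats(m)
    R=[]
    for i in range(1,k):
        if s[i,4]>30:
            q=P[red&(l[v,u]==i)]; R.append(q.mean(0)); print(s[i,4],q.mean(0).round(4),np.percentile(q[:,2],[5,95]).round(4))
    for lab in ["canister","socket","end_yellow","rack","rack_rail","rail_a","brush","scraper"]:
        for r in masks_of(n,lab)[:3]:
            q=P[r["region"][v,u]]; 
            if len(q): print(lab,round(r["p"],2),np.round(r["xy"]),len(q),"med",np.median(q,0).round(4),"lo",np.percentile(q,3,axis=0).round(3),"hi",np.percentile(q,97,axis=0).round(3))
        print("  place",[(round(r["p"],2),np.round(r["xy"],1).tolist()) for r in place_of(n,lab)[:6]])
E
```

```text
scene bench z 0.0005405704115331615
129 [0.6411 0.0958 0.0539] [0.0509 0.0559]
131 [0.6309 0.0385 0.054 ] [0.0518 0.0559]
150 [ 0.621  -0.0186  0.0542] [0.0512 0.0563]
161 [ 0.6102 -0.0755  0.0542] [0.0509 0.0561]
170 [ 0.5998 -0.1326  0.0543] [0.0518 0.0562]
190 [ 0.5891 -0.1898  0.0542] [0.0511 0.0563]
109 [ 0.4361 -0.4978  0.0665] [0.0346 0.0957]
canister 0.77 [256. 206.] 357 med [ 0.4883 -0.007   0.0345] lo [ 0.462 -0.023  0.004] hi [0.499 0.015 0.041]
canister 0.74 [281. 182.] 331 med [0.4506 0.0943 0.0317] lo [0.423 0.081 0.001] hi [0.463 0.118 0.04 ]
canister 0.27 [336. 213.] 125 med [0.6415 0.0962 0.0541] lo [0.628 0.08  0.048] hi [0.653 0.112 0.056]
  place [(0.89, [282.7, 187.7]), (0.68, [258.4, 213.8])]
socket 0.56 [206. 260.] 120 med [ 0.5564 -0.1821  0.043 ] lo [ 0.545 -0.196  0.041] hi [ 0.575 -0.169  0.053]
socket 0.56 [207. 261.] 212 med [ 0.5908 -0.1907  0.0542] lo [ 0.576 -0.207  0.045] hi [ 0.602 -0.174  0.056]
socket 0.38 [288. 235.] 170 med [ 0.6227 -0.018   0.0541] lo [ 0.608 -0.035  0.047] hi [ 0.633 -0.001  0.056]
  place [(0.64, [206.8, 270.9])]
end_yellow 0.
[... 2932 characters left out ...]
.057]
rail_a 0.54 [317. 224.] 99 med [ 0.606  -0.0757  0.0555] lo [ 0.594 -0.091  0.051] hi [ 0.617 -0.059  0.057]
  place [(0.68, [316.7, 222.7]), (0.5, [334.7, 259.7]), (0.47, [304.2, 191.7]), (0.47, [307.0, 198.5]), (0.42, [325.4, 241.6]), (0.4, [313.1, 214.4])]
brush 0.73 [212. 176.] 316 med [0.432  0.2734 0.0347] lo [0.413 0.25  0.005] hi [0.453 0.35  0.037]
brush 0.59 [318. 227.] 113 med [ 0.6053 -0.0756  0.0554] lo [ 0.594 -0.093  0.04 ] hi [ 0.619 -0.054  0.057]
  place [(0.74, [210.7, 182.7]), (0.37, [327.5, 298.1])]
scraper 0.65 [284. 321.] 1163 med [ 0.4536 -0.2723  0.0077] lo [ 0.424 -0.312  0.004] hi [ 0.485 -0.225  0.014]
  place [(0.69, [276.3, 328.5]), (0.48, [327.0, 301.3])]
```

Emit:
carry_out --series '[[[0,0,0,0,0,6.5],[0,0,0,0,0,6.5],[0,0,0,0,0,6.5],[0,0,0,0,0,6.5],[0,0,0,0,0,0]]]' --grip -1

```text
t: 2.3
position: [0.1498, -0.5292, 0.2312]
tool_rot: [-3.129, 0.282, -0.0]
force: [-0.2, -0.8, 0.0]
gripper_width: 0.0124
```

```bash
cat >> h.py <<'E'
from scipy.spatial.transform import Rotation as Ro
th=-0.180; xr=np.array([np.cos(th),np.sin(th)]); yr=np.array([-np.sin(th),np.cos(th)])
O=np.array([0.613,-0.0475])-0.058*xr
def rack(p): d=np.asarray(p)[:2]-O; return np.array([d@xr,d@yr])
def world(x,y): return O+x*xr+y*yr
def delta(target):
    s=read_state(); R=Ro.from_rotvec(s["tool_rot"]); return R.inv().apply(np.asarray(target)-s["position"])*100
def can(n):
    f=grab_frame(n); P,u,v=pts(f); hsv=cv2.cvtColor(f["color"],cv2.COLOR_RGB2HSV)[v,u]
    best=None
    for r in masks_of(n,"canister"):
        k=r["region"][v,u]
        if k.sum()<80 or np.median(hsv[k,1])>90: continue
        t=P[k]; t=t[(t[:,2]>.033)&(t[:,2]<.046)]
        if len(t)<40: continue
        c,rad=cv2.minEnclosingCircle((t[:,:2]*1000).astype(np.float32))
        return np.array(c)/1000,rad,t[:,:2].mean(0),len(t)
E
python3 - <<'E'
from h import *
for n in ["scene","side"]:
    r=can(n); print(n,r); 
    if r: print(rack(r[0]),rack(r[2]))
s=read_state();print(s["position"],Ro.from_rotvec(s["tool_rot"]).as_matrix().round(3),s["gripper_width"])
print("target",world(.024,-.029),[world(.058,y) for y in(-.145,-.087,-.029)])
x,y=world(.058,-.145);print(delta([x,y,.10]))
E
```

```text
scene (array([ 0.47718298, -0.00246383]), 22.705429077148438, array([ 0.47998837, -0.00297762]), 197)
[-0.08368552  0.01999329] [-0.08083348  0.01999005]
side (array([ 0.47524347, -0.00349934]), 22.75048065185547, array([ 0.47302013, -0.00854359]), 185)
[-0.08540831  0.01862728] [-0.08669266  0.01326648]
[ 0.14977553 -0.5291899   0.23128305] [[ 0.985 -0.174  0.   ]
 [-0.174 -0.985  0.   ]
 [ 0.    -0.    -1.   ]] 0.00033806841566213407
target [ 0.57435746 -0.06994446] [array([ 0.58704071, -0.19015734]), array([ 0.59742443, -0.1330944 ]), array([ 0.60780814, -0.07603147])]
[ 37.13997635 -41.01277265  13.12883003]
```

Emit:
carry_out --series '[[[2.6,-2.9,0,0,0,0],[2.6,-2.9,0,0,0,0],[2.6,-2.9,0,0,0,0],[2.6,-2.9,0,0,0,0],[2.6,-2.9,0,0,0,0],[2.6,-2.9,0,0,0,0],[2.6,-2.9,0,0,0,0],[2.6,-2.9,0,0,0,0]]]'

```text
t: 3.3
position: [0.3967, -0.3365, 0.2314]
tool_rot: [3.129, -0.276, 0.0]
force: [-0.4, -0.6, 0.6]
gripper_width: -0.0
```

Emit:
carry_out --series '[[[2.6,-2.9,1.5,0,0,0],[2.6,-2.9,1.5,0,0,0],[2.6,-2.9,1.5,0,0,0],[2.6,-2.9,1.5,0,0,0],[2.6,-2.9,1.5,0,0,0],[2.6,-2.9,1.5,0,0,0],[0,0,1.5,0,0,0],[0,0,0,0,0,0]]]'

```text
t: 4.1
position: [0.5792, -0.1932, 0.1238]
tool_rot: [-3.128, 0.275, 0.006]
force: [-1.1, -0.0, -0.2]
gripper_width: 0.0003
```

Run:
```python
from h import *
x,y=world(.058,-.145);print(delta([x,y,.054]),read_state()["position"],read_state()["force"],read_state()["tool_rot"])
f=grab_frame("wrist");cv2.imwrite("pics/w1.png",f["color"][:,:,::-1])
f=grab_frame("side");cv2.imwrite("pics/s1.png",f["color"][:,:,::-1])
```

```text
[ 0.74607721 -0.43301711  6.98108618] [ 0.57920106 -0.19321724  0.12383657] [-1.10844472 -0.02519043 -0.1613598 ] [-3.12849028  0.27479665  0.00605411]
```

View pics/w1.png

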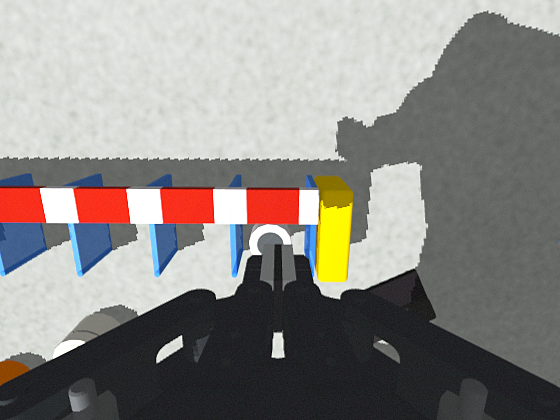

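View pics/s1.png

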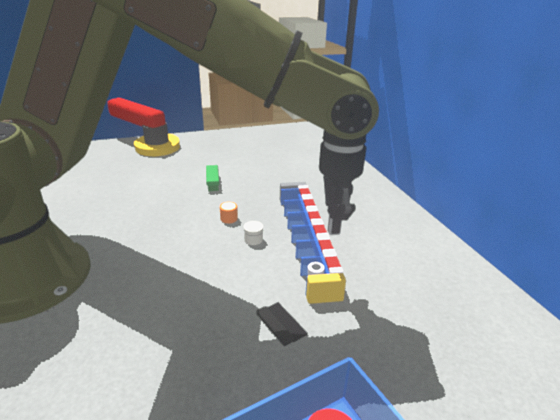

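The wrist view shows the shut fingertip (~(278,250)) hovering near gap f. Patch f is at (286,206) with yellow beside it at (335,230). I'll check the patch positions from the wrist camera.

Emit:
carry_out --series '[[[0,0,0,0,0,0],[0,0,0,0,0,0]]]'

```text
t: 4.4
position: [0.5798, -0.1949, 0.1274]
tool_rot: [3.129, -0.281, 0.002]
force: [0.1, 0.1, 0.3]
gripper_width: -0.0
```

Run:
```python
from h import *
f=grab_frame("wrist");P,u,v=pts(f);hsv=cv2.cvtColor(f["color"],cv2.COLOR_RGB2HSV)[v,u].astype(int)
red=(hsv[:,1]>150)&((hsv[:,0]<6)|(hsv[:,0]>174))&(P[:,2]>.03)&(P[:,2]<.08)
m=np.zeros(f["color"].shape[:2],np.uint8); m[v[red],u[red]]=1
k,l,s,ce=cv2.connectedComponentsWithStats(m)
for i in range(1,k):
    if s[i,4]>100:
        q=P[red&(l[v,u]==i)]; c=(q.min(0)+q.max(0))/2; print(s[i],q.mean(0).round(4),rack(q.mean(0)).round(4))
x,y=world(.058,-.145);s=read_state();print(delta([x,y,.054]),s["position"],s["force"],s["dq"].round(3))
```

```text
[   0  188   48   35 1540] [ 0.6171 -0.0214  0.0539] [0.0573 0.0264]
[  75  188   55   36 1782] [ 0.6074 -0.0763  0.0538] [ 0.0577 -0.0294]
[ 159  188   54   35 1761] [ 0.5971 -0.1335  0.0538] [ 0.0577 -0.0875]
[ 244  188   52   36 1798] [ 0.5863 -0.1905  0.0536] [ 0.0573 -0.1455]
[ 0.62192441 -0.582202    7.32051456] [ 0.57979864 -0.19474542  0.12719884] [ 0.73031749 -0.25851683 -0.63249252] [0.005 0.004 0.    0.001 0.001 0.002]
```

Emit:
carry_out --series '[[[0.6,-0.6,1.5,0,0,0],[0,0,2,0,0,0],[0,0,2,0,0,0],[0,0,0.8,0,0,0],[0,0,0.3,0,0,0],[0,0,0.3,0,0,0],[0,0,0,0,0,0]]]'

```text
t: 5.15
position: [0.5871, -0.1893, 0.0576]
tool_rot: [3.129, -0.279, 0.001]
force: [1.3, -0.6, 0.4]
gripper_width: 0.0001
```

Emit:
carry_out --series '[[[0,0,0.2,0,0,0],[0,0,0.2,0,0,0],[0,0,0.1,0,0,0],[0,0,0,0,0,0]]]'

```text
t: 5.55
position: [0.5872, -0.1894, 0.054]
tool_rot: [3.129, -0.279, 0.002]
force: [-7.1, 2.4, 14.9]
gripper_width: -0.0001
```

Emit:
carry_out --series '[[[0,0,0,0,0,0],[0,0,-1.5,0,0,0],[0,0,-1.0,0,0,0],[0,-2.9,0,0,0,0],[0,-2.9,0,0,0,0],[0,0,0.5,0,0,0],[0,0,0,0,0,0]]]'

```text
t: 6.25
position: [0.5971, -0.1319, 0.0723]
tool_rot: [3.129, -0.278, -0.0]
force: [-0.5, -0.5, 0.2]
gripper_width: 0.0001
```

Run:
```python
from h import *
x,y=world(.058,-.087);s=read_state();print(delta([x,y,.054]),s["position"],s["force"])
```

```text
[0.05075304 0.11539045 1.82978568] [ 0.5971303  -0.13186755  0.07229779] [-0.45395349 -0.50350364  0.20074188]
```

Emit:
carry_out --series '[[[0,0.1,1.0,0,0,0],[0,0,0.5,0,0,0],[0,0,0.2,0,0,0],[0,0,0.2,0,0,0],[0,0,0.1,0,0,0],[0,0,0,0,0,0],[0,0,0,0,0,0]]]'

```text
t: 6.95
position: [0.5966, -0.1337, 0.054]
tool_rot: [3.129, -0.28, -0.001]
force: [-14.6, 0.6, 21.0]
gripper_width: -0.0003
```

Emit:
carry_out --series '[[[0,0,-1.5,0,0,0],[0,0,-1.0,0,0,0],[0,-2.9,0,0,0,0],[0,-2.9,0,0,0,0],[0,0,0.5,0,0,0],[0,0,0,0,0,0]]]'

```text
t: 7.55
position: [0.6071, -0.0758, 0.072]
tool_rot: [3.129, -0.278, -0.001]
force: [-0.1, -1.2, -0.2]
gripper_width: -0.0
```

Run:
```python
from h import *
x,y=world(.058,-.029);s=read_state();print(delta([x,y,.054]),s["position"],s["force"])
```

```text
[0.06971174 0.00898732 1.79901352] [ 0.60714568 -0.07582004  0.07199043] [-0.08611953 -1.24742427 -0.227966  ]
```

Emit:
carry_out --series '[[[0,0,1.0,0,0,0],[0,0,0.5,0,0,0],[0,0,0.2,0,0,0],[0,0,0.2,0,0,0],[0,0,0.1,0,0,0],[0,0,0,0,0,0],[0,0,0,0,0,0]]]'

```text
t: 8.25
position: [0.6069, -0.0766, 0.054]
tool_rot: [3.129, -0.28, -0.001]
force: [-14.8, 0.4, 20.9]
gripper_width: 0.0
```

Emit:
carry_out --series '[[[0,0,-2,0,0,0],[0,0,-3,0,0,0],[0,0,-3,0,0,0],[-3,-1.4,0,0,0,8],[0,0,0,0,0,8],[0,0,0,0,0,8],[0,0,0,0,0,8],[0,0,0,0,0,8]]]' --grip -0.72

```text
t: 9.05
position: [0.5802, -0.0572, 0.1324]
tool_rot: [-2.841, 1.341, -0.0]
force: [-0.4, 0.1, 0.7]
gripper_width: 0.0119
```

Emit:
carry_out --series '[[[0,0,0,0,0,8],[0,0,0,0,0,8],[0,0,0,0,0,2],[0,0,0,0,0,0],[0,0,0,0,0,0]]]'

```text
t: 9.55
position: [0.5782, -0.0673, 0.1321]
tool_rot: [-2.604, 1.735, 0.008]
force: [0.3, 0.7, 0.1]
gripper_width: 0.0118
```

Run:
```python
from h import *
for n in ["scene","side","wrist"]:
    r=can(n); print(n,r, r and (rack(r[0]),rack(r[2])))
s=read_state(); R=Ro.from_rotvec(s["tool_rot"]).as_matrix(); print(s["joint_pos"].round(2),s["gripper_width"],R.round(3))
print([R[:2,0]@xr,R[:2,0]@yr])
c=np.array([-.0845,.0193]); d=np.array([.53,-.848]); x,y=world(*(c-.04*d)); print(delta([x,y,.1]),rack(s["position"]),s["position"])
```

```text
scene (array([ 0.48152301, -0.01238317]), 17.349069595336914, array([ 0.48510334, -0.01545957]), 43) (array([-0.07763976,  0.0110112 ]), array([-0.07356651,  0.00862549]))
side (array([ 0.47503433, -0.00411638]), 22.442626953125, array([ 0.47394915, -0.00759773]), 192) (array([-0.0855036 ,  0.01798276]), array([-0.08594799,  0.01436338]))
wrist None None
[-0.18  0.47  1.53  0.02  1.14  2.55] 0.01207542453730448 [[ 0.387 -0.922  0.003]
 [-0.922 -0.387  0.014]
 [-0.012 -0.008 -1.   ]]
[np.float64(0.54574209442056), np.float64(-0.837870718273833)]
[-13.78611161   6.89416754   3.31989696] [ 0.02730301 -0.02513732] [ 0.57829864 -0.06673553  0.1321114 ]
```

Emit:
carry_out --series '[[[0,0,0,0,0,-8.5],[0,0,0,0,0,-8.5],[0,0,0,0,0,-8.5],[0,0,0,0,0,-8.5],[0,0,0,0,0,-8.5],[0,0,0,0,0,-8.5],[0,0,0,0,0,-8.5],[0,0,0,0,0,-8.5]]]'

```text
t: 10.65
position: [0.5783, -0.0667, 0.1321]
tool_rot: [-3.128, -0.03, -0.004]
force: [-0.2, 0.6, -0.3]
gripper_width: 0.0124
```

Emit:
carry_out --series '[[[0,0,0,0,0,-8.5],[0,0,0,0,0,-8.5],[0,0,0,0,0,-8.5],[0,0,0,0,0,-8.5],[0,0,0,0,0,-8.5],[0,0,0,0,0,-8.5],[0,0,0,0,0,-8.5],[0,0,0,0,0,-8.5]]]'

```text
t: 11.45
position: [0.5783, -0.0667, 0.1321]
tool_rot: [-2.579, -1.776, -0.016]
force: [0.1, 0.3, -0.8]
gripper_width: 0.0121
```

Emit:
carry_out --series '[[[0,0,0,0,0,-8.5],[0,0,0,0,0,-8.5],[0,0,0,0,0,-8.5],[0,0,0,0,0,-8.5],[0,0,0,0,0,-8.5],[0,0,0,0,0,0],[0,0,0,0,0,0]]]'

```text
t: 12.15
position: [0.5783, -0.0668, 0.1321]
tool_rot: [-1.776, -2.584, -0.02]
force: [0.5, 0.3, 0.2]
gripper_width: 0.0122
```

```bash
cat >> h.py <<'E'
def st(tgt=None):
    s=read_state(); R=Ro.from_rotvec(s["tool_rot"]).as_matrix()
    print("j",s["joint_pos"].round(2),"w",round(s["gripper_width"],4),"z",R[:,2].round(3),"-x in rack",(-R[:2,0]@xr).round(3),(-R[:2,0]@yr).round(3),"rack",rack(s["position"]).round(4),"pos",s["position"].round(4),"F",s["force"].round(1))
    if tgt is not None: print("delta cm",delta(tgt).round(2))
E
python3 - <<'E'
from h import *
c=np.array([-.0845,.0193]); d=np.array([.53,-.848]); st([*world(*(c-.04*d)),.1])
E
```

```text
j [-0.18  0.47  1.53  0.02  1.14 -0.56] w 0.0122 z [ 0.003  0.014 -1.   ] -x in rack 0.52 -0.854 rack [ 0.0273 -0.0252] pos [ 0.5783 -0.0668  0.1321] F [0.5 0.3 0.2]
delta cm [13.57 -7.32  3.32]
```

Emit:
carry_out --series '[[[0,0,0,0.45,-0.7,0],[2.7,-1.5,0,0,0,0],[2.7,-1.5,0,0,0,0],[2.7,-1.5,0,0,0,0],[2.7,-1.5,0,0,0,0],[2.7,-1.3,0,0,0,0],[0,0,0,0,0,0],[0,0,0,0,0,0]]]'

```text
t: 12.95
position: [0.4616, 0.0327, 0.1325]
tool_rot: [1.774, 2.592, -0.0]
force: [1.0, 0.2, 0.0]
gripper_width: 0.0118
```

Run:
```python
from h import *
for n in ["scene","side","wrist"]:
    r=can(n); print(n,r, r and (rack(r[0]),rack(r[2])))
c=np.array([-.0845,.0193]); d=np.array([.53,-.848]); st([*world(*(c-.04*d)),.013])
f=grab_frame("wrist");cv2.imwrite("pics/w2.png",f["color"][:,:,::-1])
```

```text
scene (array([ 0.47813943, -0.00251029]), 21.81279945373535, array([ 0.48092178, -0.00387052]), 175) (array([-0.08273621,  0.02011882]), array([-0.07975529,  0.01927868]))
side (array([ 0.4758537, -0.0047812]), 23.187114715576172, array([ 0.47462887, -0.00775411]), 188) (array([-0.08457845,  0.01747538]), array([-0.08525125,  0.01433122]))
wrist (array([0.43867303, 0.10233131]), 21.714847564697266, array([0.43838159, 0.10279348]), 3048) (array([-0.14033472,  0.1162009 ]), array([-0.1407042 ,  0.11660344]))
j [-0.01  0.22  1.87 -0.    1.05 -0.38] w 0.0124 z [-0. -0. -1.] -x in rack 0.523 -0.853 rack [-0.1052  0.0512] pos [0.4616 0.032  0.132 ] F [ 0.1  0.8 -0.7]
delta cm [ 0.21  0.07 11.9 ]
```

View pics/w2.png

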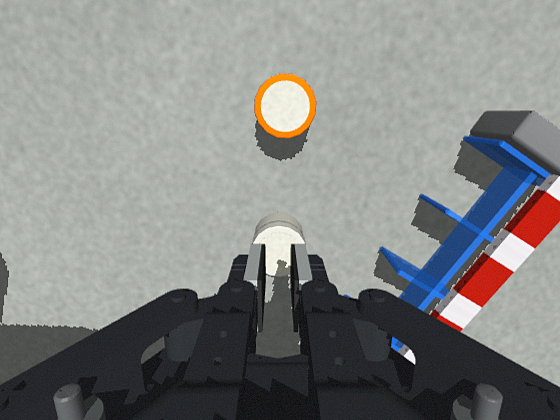

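Run:
```python
from h import *
f=grab_frame("wrist")
print(proj(f,[[*world(-.084,.019),.038],[0.4387,.1023,.038],read_state()["position"]]))
print(rack([.4387,.1023]))
P,u,v=pts(f); k=(P[:,2]>.032)&(P[:,2]<.044)&(np.hypot(P[:,0]-.476,P[:,1]+.003)<.035); print(k.sum(),P[k].min(0),P[k].max(0), u[k].min(),u[k].max(),v[k].min(),v[k].max())
q=P[k]; r=np.stack([rack(p) for p in q]); print(r.min(0),r.max(0))
```

```text
[[280.3646684  254.10594076]
 [284.74728771 106.04346807]
 [279.36037282 262.78863617]]
[-0.14030259  0.11617493]
1573 [ 0.45266089 -0.02320796  0.0320934 ] [0.49038561 0.02030182 0.04029404] 253 304 223 276
[-0.10805536 -0.00119377] [-0.06890702  0.04194412]
```

Emit:
carry_out --series '[[[0.7,0.1,0,0,0,0],[0,0,3,0,0,0],[0,0,3,0,0,0],[0,0,3,0,0,0],[0,0,2,0,0,0],[0,0,0.8,0,0,0],[0,0,0,0,0,0]]]'

```text
t: 14.05
position: [0.4593, 0.0395, 0.0136]
tool_rot: [-1.773, -2.592, 0.002]
force: [0.3, 0.1, 0.2]
gripper_width: 0.0117
```

Run:
```python
from h import *
st()
for n in ["scene","side"]:
    r=can(n); print(n,r, r and (rack(r[0]),rack(r[2])))
    f=grab_frame(n);cv2.imwrite(f"pics/{n}3.png",cv2.resize(f["color"][120:300,150:390,::-1],None,fx=3,fy=3))
```

```text
j [ 0.01  0.43  1.94 -0.    0.78 -0.36] w 0.0117 z [-0.002 -0.    -1.   ] -x in rack 0.524 -0.852 rack [-0.1088  0.0581] pos [0.4593 0.0395 0.0136] F [0.3 0.1 0.2]
scene (array([ 0.47833481, -0.00297312]), 22.341550827026367, array([ 0.47997822, -0.00338995]), 186) (array([-0.08246113,  0.01969844]), array([-0.08076964,  0.01958257]))
side (array([ 0.47620801, -0.00427308]), 23.07168960571289, array([ 0.47400783, -0.00715574]), 198) (array([-0.08432084,  0.01803872]), array([-0.08596939,  0.01480873]))
```

View pics/side3.png

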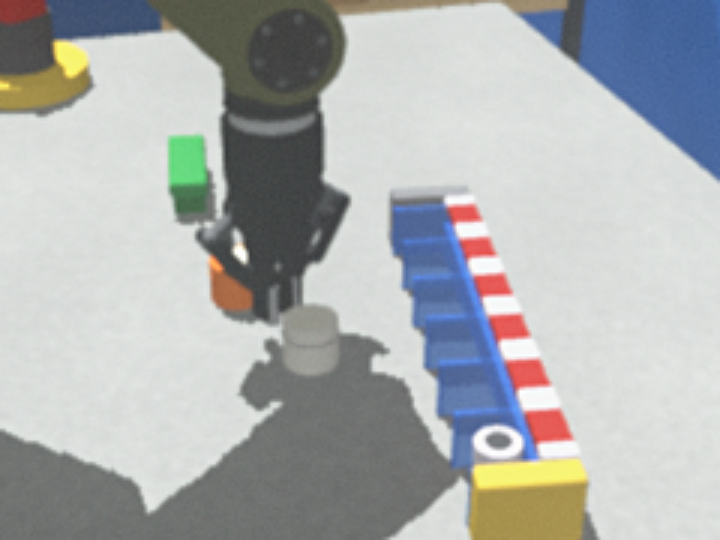

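The side view shows the fingers behind the white canister, clear of the orange one. Now a diagonal push.

Emit:
carry_out --series '[[[-0.6,0,0,0,0,0],[-0.5,0,0,0,0,0],[-0.3,0,0,0,0,0],[-0.4,0,0,0,0,0],[-0.5,0,0,0,0,0],[-0.5,0,0,0,0,0],[-0.4,0,0,0,0,0],[-0.3,0,0,0,0,0]]]'

```text
t: 15.15
position: [0.4725, 0.0063, 0.0141]
tool_rot: [1.774, 2.593, -0.001]
force: [-0.6, -0.0, 0.6]
gripper_width: 0.0122
```

Run:
```python
from h import *
st()
for n in ["scene","side"]:
    r=can(n); print(n,r, r and (rack(r[0]),rack(r[2])))
    f=grab_frame(n);cv2.imwrite(f"pics/{n}4.png",cv2.resize(f["color"][120:300,150:390,::-1],None,fx=3,fy=3))
```

```text
j [-0.06  0.45  1.91 -0.    0.79 -0.43] w 0.0122 z [-0. -0. -1.] -x in rack 0.523 -0.852 rack [-0.0899  0.0278] pos [0.4725 0.0063 0.0141] F [-0.6 -0.   0.6]
scene (array([ 0.48680478, -0.02328302]), 21.55908203125, array([ 0.48862225, -0.02459241]), 199) (array([-0.07049193,  0.00123304]), array([-0.0684694 ,  0.00027019]))
side (array([ 0.48290176, -0.02657382]), 22.275310516357422, array([ 0.4823151 , -0.02932171]), 193) (array([-0.07374273, -0.00270334]), array([-0.07382796, -0.00551187]))
```

View pics/side4.png

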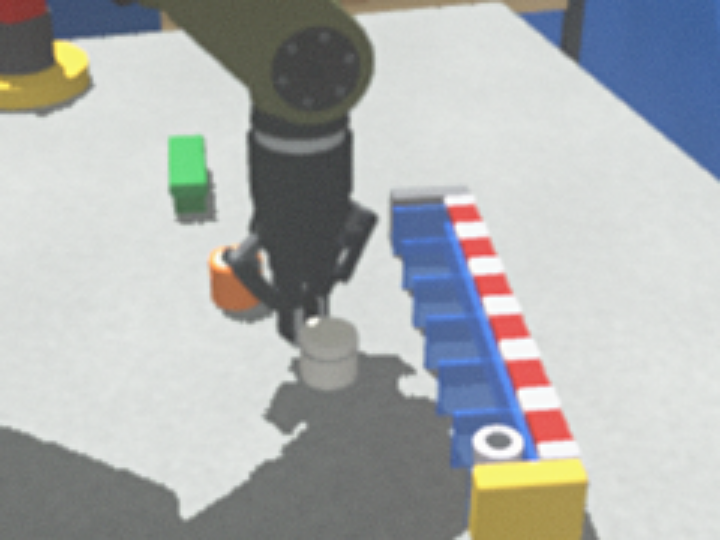

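Emit:
carry_out --series '[[[-0.4,0,0,0,0,0],[-0.5,0,0,0,0,0],[-0.5,0,0,0,0,0],[-0.5,0,0,0,0,0],[-0.5,0,0,0,0,0],[-0.5,0,0,0,0,0],[-0.3,0,0,0,0,0],[-0.1,0,0,0,0,0]]]'

```text
t: 16.25
position: [0.4844, -0.0244, 0.0141]
tool_rot: [1.774, 2.593, -0.001]
force: [-0.2, 0.5, 0.4]
gripper_width: 0.012
```

Run:
```python
from h import *
st()
for n in ["scene","side"]:
    r=can(n); print(n,r, r and (rack(r[0]),rack(r[2])))
```

```text
j [-0.13  0.47  1.87 -0.    0.8  -0.5 ] w 0.012 z [-0. -0. -1.] -x in rack 0.523 -0.852 rack [-0.0726 -0.0003] pos [ 0.4844 -0.0244  0.0141] F [-0.2  0.5  0.4]
scene (array([ 0.49861932, -0.05486886]), 22.17684555053711, array([ 0.50043675, -0.05592189]), 207) (array([-0.05321346, -0.02772733]), array([-0.05123688, -0.02843797]))
side (array([ 0.49420828, -0.05583196]), 23.092679977416992, array([ 0.49443692, -0.05903919]), 220) (array([-0.05738081, -0.02946458]), array([-0.05658168, -0.03257905]))
```

Emit:
carry_out --series '[[[1.5,0,0,0,0,0],[1,0,0,0,0,0],[0,0,-3,0,0,0],[0,0,-3,0,0,0],[0,0,-3,0,0,0],[0,0,0,0,0,-8.4],[0,0,0,0,0,-8.4],[0,0,0,0,0,-8.4]]]'

```text
t: 17.25
position: [0.4749, 0.0002, 0.1043]
tool_rot: [1.155, 2.921, -0.0]
force: [-0.6, 0.2, 0.7]
gripper_width: 0.0118
```

Emit:
carry_out --series '[[[0,0,0,0,0,-8.4],[0,0,0,0,0,-8.4],[0,0,0,0,0,-8.4],[0,0,0,0,0,-8.1],[0,0,0,0,0,0],[0,0,0,0,0,0]]]'

```text
t: 17.85
position: [0.4751, -0.0002, 0.1041]
tool_rot: [-0.286, -3.128, 0.001]
force: [0.6, -0.5, -0.1]
gripper_width: 0.012
```

Run:
```python
from h import *
st([*world(-.1,-.029),.014])
for n in ["scene","side"]:
    r=can(n); print(n, r and (rack(r[0]),rack(r[2])))
```

```text
j [-0.08  0.29  1.86 -0.    0.99 -1.47] w 0.012 z [-0. -0. -1.] -x in rack 1.0 -0.002 rack [-0.0862  0.0219] pos [ 4.751e-01 -2.000e-04  1.041e-01] F [ 0.6 -0.5 -0.1]
delta cm [ 1.37 -5.09  9.01]
scene (array([-0.05329608, -0.02711463]), array([-0.05148912, -0.02791152]))
side (array([-0.05868402, -0.02837473]), array([-0.05653853, -0.0325388 ]))
```

Emit:
carry_out --series '[[[1.4,-2.5,0,0,0,0],[0,-2.6,0,0,0,0],[0,0,3,0,0,0],[0,0,3,0,0,0],[0,0,2,0,0,0],[0,0,1,0,0,0],[0,0,0,0,0,0]]]'

```text
t: 18.75
position: [0.452, -0.0483, 0.0134]
tool_rot: [-0.281, -3.127, 0.0]
force: [0.9, -0.3, 1.4]
gripper_width: 0.0121
```

Run:
```python
from h import *
st([*world(-.1,-.029),.014])
for n in ["scene","side"]:
    r=can(n); print(n, r and (rack(r[0]),rack(r[2])))
f=grab_frame("wrist");cv2.imwrite("pics/w5.png",f["color"][:,:,::-1])
f=grab_frame("side");cv2.imwrite(f"pics/side5.png",cv2.resize(f["color"][120:300,150:390,::-1],None,fx=3,fy=3))
```

```text
j [-0.19  0.42  1.96 -0.    0.77 -1.58] w 0.0121 z [-0.002  0.    -1.   ] -x in rack 1.0 0.0 rack [-0.1003 -0.0297] pos [ 0.452  -0.0483  0.0134] F [ 0.9 -0.3  1.4]
delta cm [-0.03  0.07 -0.06]
scene (array([-0.05219331, -0.02825413]), array([-0.05011096, -0.02870205]))
side (array([-0.05590922, -0.02900876]), array([-0.05639736, -0.03222987]))
```

View pics/side5.png

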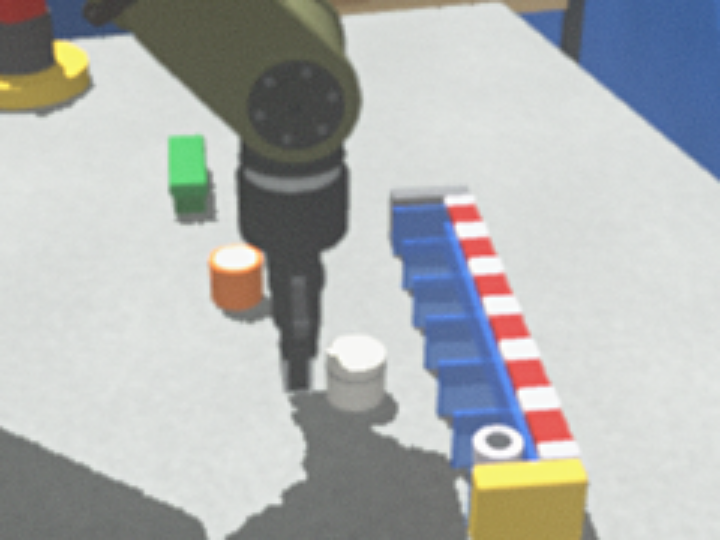

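Emit:
carry_out --series '[[[-0.6,0.05,0,0,0,0],[-0.4,0,0,0,0,0],[-0.4,0,0,0,0,0],[-0.6,0,0,0,0,0],[-0.7,0,0,0,0,0],[-0.7,0,0,0,0,0],[-0.6,0,0,0,0,0],[-0.4,0,0,0,0,0]]]'

```text
t: 19.85
position: [0.4964, -0.0559, 0.0141]
tool_rot: [-0.28, -3.129, 0.001]
force: [-1.1, -0.3, 0.5]
gripper_width: 0.0121
```

Run:
```python
from h import *
st([*world(-.0097,-.029),.014])
for n in ["scene","side"]:
    r=can(n); print(n, r and (rack(r[0]),rack(r[2])))
f=grab_frame("side");cv2.imwrite(f"pics/side6.png",cv2.resize(f["color"][120:300,150:390,::-1],None,fx=3,fy=3))
```

```text
j [-0.19  0.49  1.83 -0.    0.82 -1.58] w 0.0121 z [-0. -0. -1.] -x in rack 1.0 0.001 rack [-0.0552 -0.0292] pos [ 0.4964 -0.0559  0.0141] F [-1.1 -0.3  0.5]
delta cm [-4.55  0.01  0.01]
scene (array([-0.02195767, -0.02847033]), array([-0.01945792, -0.02878925]))
side (array([-0.02387906, -0.02966303]), array([-0.02179039, -0.03490542]))
```

View pics/side6.png

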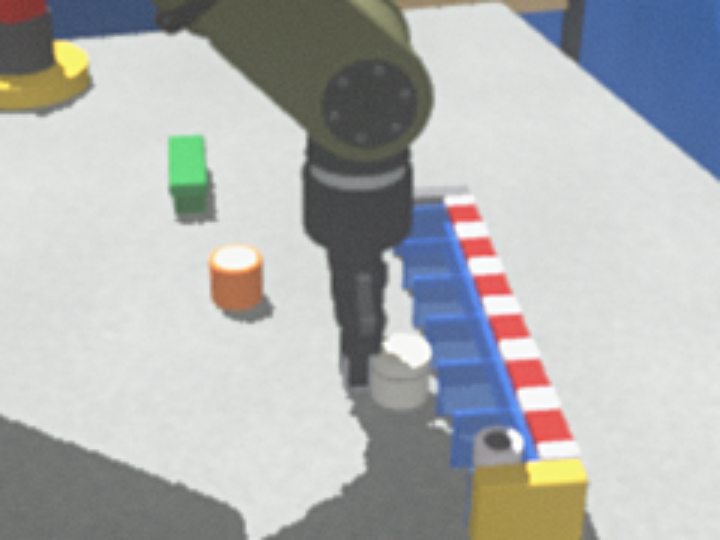

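Emit:
carry_out --series '[[[-0.5,0,0,0,0,0],[-0.6,0,0,0,0,0],[-0.6,0,0,0,0,0],[-0.6,0,0,0,0,0],[-0.6,0,0,0,0,0],[-0.6,0,0,0,0,0],[-0.4,0,0,0,0,0],[-0.2,0,0,0,0,0]]]'

```text
t: 20.9
position: [0.5365, -0.0631, 0.0141]
tool_rot: [-0.28, -3.129, 0.001]
force: [-0.5, 0.1, 0.2]
gripper_width: 0.0121
```

Run:
```python
from h import *
st([*world(-.0097,-.029),.014])
for n in ["scene","side"]:
    r=can(n); print(n, r and (rack(r[0]),rack(r[2]),r[1]))
f=grab_frame("side");cv2.imwrite(f"pics/side7.png",cv2.resize(f["color"][120:300,150:390,::-1],None,fx=3,fy=3))
f=grab_frame("scene");cv2.imwrite(f"pics/scene7.png",cv2.resize(f["color"][120:300,150:390,::-1],None,fx=3,fy=3))
```

```text
j [-0.18  0.56  1.72 -0.    0.86 -1.58] w 0.0121 z [-0. -0. -1.] -x in rack 1.0 0.001 rack [-0.0144 -0.0291] pos [ 0.5365 -0.0631  0.0141] F [-0.5  0.1  0.2]
delta cm [-0.47  0.01  0.01]
scene (array([ 0.0189884 , -0.02813784]), array([ 0.01717474, -0.02856845]), 21.962270736694336)
side None
```

View pics/side7.png

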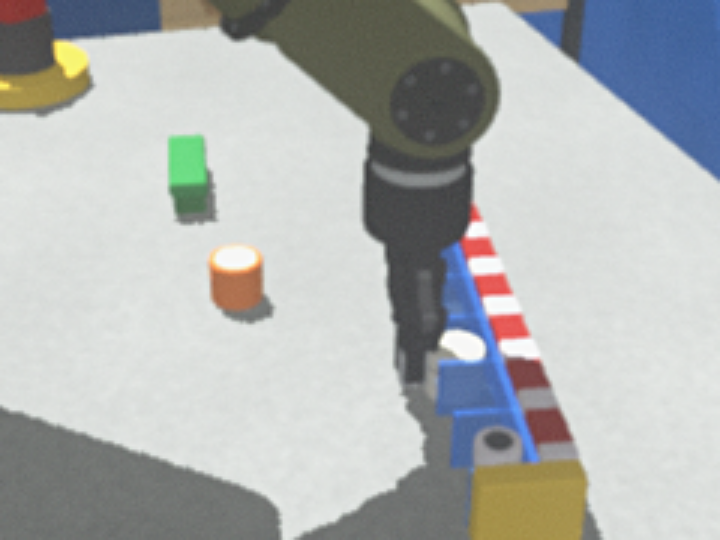

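View pics/scene7.png

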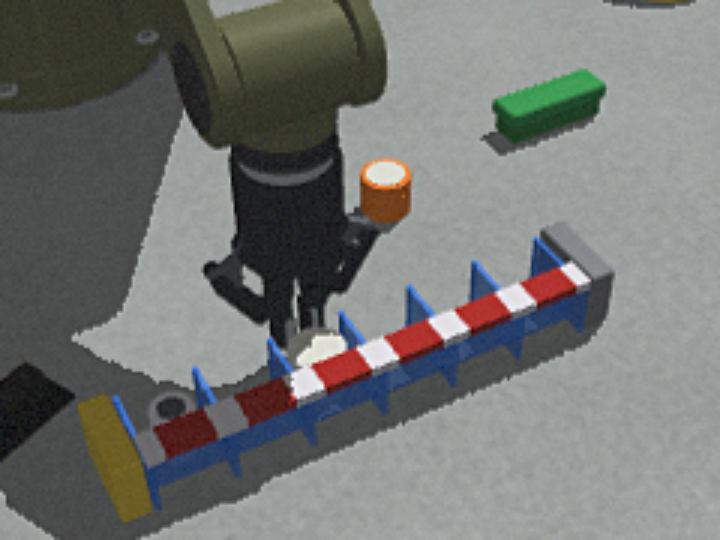

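The canister is in the third gap, about 5 mm short. I'll nudge it home.

Emit:
carry_out --series '[[[-0.2,0,0,0,0,0],[-0.2,0,0,0,0,0],[-0.1,0,0,0,0,0],[0,0,0,0,0,0],[0,0,0,0,0,0]]]'

```text
t: 21.7
position: [0.5411, -0.064, 0.0141]
tool_rot: [-0.28, -3.129, 0.001]
force: [0.2, -0.8, 0.0]
gripper_width: 0.012
```

Run:
```python
from h import *
st([*world(-.0097,-.029),.014])
for n in ["scene","side"]:
    r=can(n); print(n, r and (rack(r[0]),rack(r[2]),r[1]))
```

```text
j [-0.18  0.57  1.7  -0.    0.87 -1.58] w 0.012 z [-0. -0. -1.] -x in rack 1.0 0.001 rack [-0.0098 -0.0291] pos [ 0.5411 -0.064   0.0141] F [ 0.2 -0.8  0. ]
delta cm [-0.01  0.01  0.01]
scene (array([ 0.02368803, -0.02824243]), array([ 0.02010461, -0.02841253]), 21.607616424560547)
side (array([ 0.02068445, -0.03186008]), array([ 0.0223961 , -0.03109913]), 18.540624618530273)
```

Emit:
carry_out --series '[[[-0.1,0,0,0,0,0],[0,0,0,0,0,0]]]'

```text
t: 22.1
position: [0.5421, -0.0641, 0.0141]
tool_rot: [-0.28, -3.129, 0.001]
force: [-0.0, -0.6, 0.7]
gripper_width: 0.0122
```

Emit:
carry_out --series '[[[-0.1,0,0,0,0,0],[0,0,0,0,0,0]]]'

```text
t: 22.3
position: [0.5426, -0.0642, 0.014]
tool_rot: [-0.28, -3.127, 0.0]
force: [-4.3, -0.3, 3.0]
gripper_width: 0.0122
```

Force rose to −4.3 N in x, so it's against the stop. Retreating.

Emit:
carry_out --series '[[[0.3,0,0,0,0,0],[1.5,0,0,0,0,0],[2.5,0,0,0,0,0],[2.5,0,0,0,0,0],[0,0,-3,0,0,0],[0,0,-4,0,0,0],[0,0,-4,0,0,0],[0,0,0,0,0,0]]]'

```text
t: 23.1
position: [0.4784, -0.0526, 0.129]
tool_rot: [0.28, 3.12, -0.002]
force: [-0.1, -0.9, -0.2]
gripper_width: 0.0122
```

Emit:
carry_out --series '[[[3,0,0,0,0,0],[3,0,0,0,0,0],[0,0,0,0,0,0],[0,0,0,0,0,0]]]'

```text
t: 23.5
position: [0.4172, -0.0415, 0.1242]
tool_rot: [0.28, 3.128, -0.001]
force: [-0.1, -1.4, 0.4]
gripper_width: 0.0118
```

Run:
```python
from h import *
st()
for n in ["scene","side"]:
    r=can(n); print(n, r and (rack(r[0]),rack(r[2]),r[1]))
    f=grab_frame(n);P,u,v=pts(f)
    for lab in ["socket","brush","scraper"]:
        m=masks_of(n,lab)
        if m: print(lab,np.median(P[m[0]["region"][v,u]],0).round(4))
    cv2.imwrite(f"pics/{n}8.png",cv2.resize(f["color"][120:300,150:390,::-1],None,fx=3,fy=3))
```

```text
j [-0.19  0.14  1.99 -0.    1.01 -1.58] w 0.0118 z [ 0.001 -0.001 -1.   ] -x in rack 1.0 0.001 rack [-0.1357 -0.0292] pos [ 0.4172 -0.0415  0.1242] F [-0.1 -1.4  0.4]
scene (array([ 0.0247454 , -0.02859937]), array([ 0.02058955, -0.02930182]), 20.54071617126465)
socket [ 0.5552 -0.181   0.043 ]
brush [0.4466 0.298  0.0316]
scraper [ 0.4587 -0.2701  0.0067]
side (array([ 0.02372335, -0.02402739]), array([ 0.02293132, -0.02911974]), 25.51622200012207)
socket [ 0.5951 -0.1328  0.0555]
brush [0.4313 0.2757 0.0347]
scraper [ 0.4529 -0.2725  0.0075]
```

View pics/side8.png

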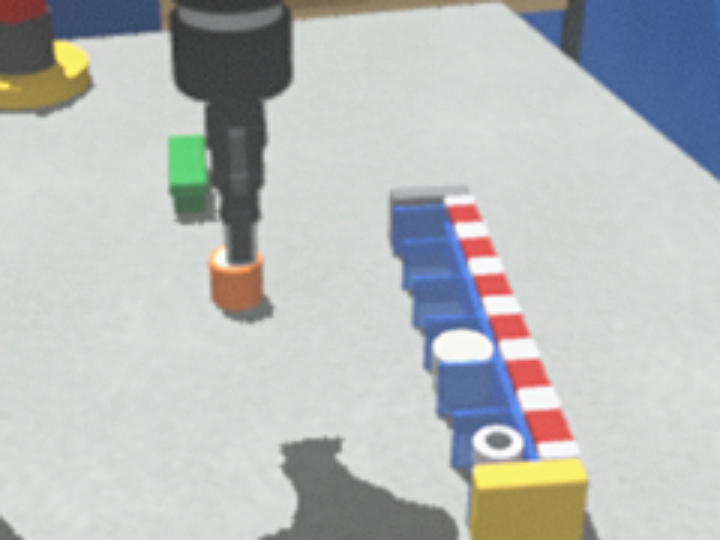

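View pics/scene8.png

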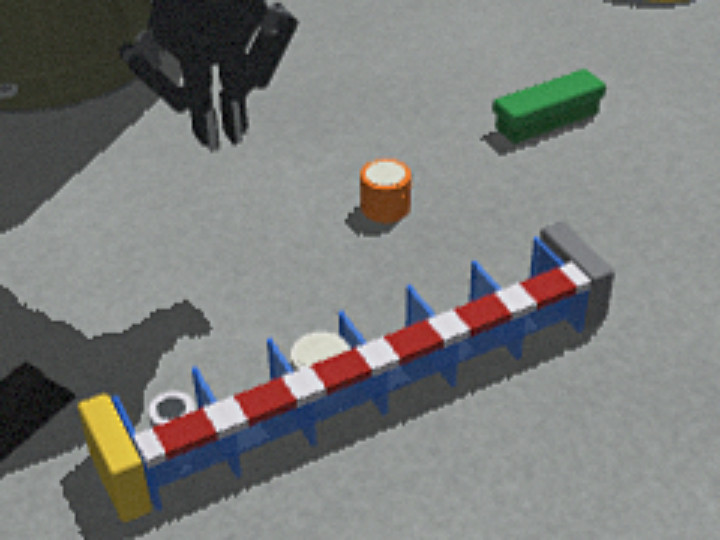

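The canister stands upright in the third gap at about (24, −29) mm in the rack's frame. The bystanders are unmoved and the arm is clear. The side "socket" reading of (0.595, −0.133) is really patch e; the picture shows the socket in place.

```bash
python3 -c "
from bench import *
print(sign_off())"
```

```text
the job is handed in; nothing more can be done
None
```

The job is done and handed in at about 24 s of the 61 s. The hand-in gives no verdict, so what follows is from my own checks.

- **Counting:** The yellow block is at the right end (rack −y). With shut fingers I touched the red patches f, e and d in that order, at about 15, 21 and 21 N upward. I touched no other patch.
- **Pushing:** I pushed the white canister along the bench with slightly open fingers, first diagonally to in front of the third gap, then straight in. I stopped when the force rose to about 4 N, which I took as the back stop.
- **Final position:** The scene camera put the canister's centre at about (24.7, −28.6) mm in the rack's frame, against a target of (24, −29) mm. It stands upright and the arm is well clear.
- **Other things:** The scraper and socket medians match the start within about 2 mm. The side camera's brush median is also within about 2.5 mm. The scene camera had no brush reading at the start to compare with. The orange look-alike was not touched.

Two readings disagreed at the end. The side camera's fit of the partly hidden canister was poor: one estimate of y was −24 mm, the other −29 mm. Its final "socket" detection was really patch e, and the pictures show the socket still in its gap.

On the way, joint 6 reached its range limit (2.55 rad) during a turn in the air. I turned the tool by half and pushed with its other side instead.

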